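# Load a link bar in the drilling jig and swing it to the stop

## Robot

A 6-joint arm with a two-finger parallel gripper is mounted at the origin on a cart in front of the work surface, level with it; the furniture and walls round the work are solid. World frame = base frame: x ahead of the robot, y to its left, z up, the work surface at z = 0. Lengths are in m, angles in rad, forces in N, time in s.
With the tool pointing down it reaches from about 0.3 to 0.85 m from the base axis. Payload 4.2 kg.
Tool frame: the origin (TCP) lies between the finger pads; the fingertips stand 8 mm ahead of it and the grasp point (between the pads) lies 11 mm behind it; z points along the fingers, y is the line along which they close (so a half turn about z gives the same grasp; the last joint's range is limited). The gripper opens to 91 mm and grips with 3 to 60 N. Pads are 32 mm wide; open, the fingers measure 118 mm over their backs; the gripper's body (76 mm by 178 mm) begins 60 mm behind the grasp point.
Start: joints at [1.21, 0.32, 1.565, -0, 1.257, -0.02], TCP at [0.192, 0.542, 0.222] pointing down, gripper open.
Joint ranges: [-3.11, 3.11], [-0.84, 2.01], [0.21, 2.61], [-1.34, 4.49], [0.05, 2.63], [-2.56, 2.56]. Speed limits (rad/s): [2.57, 2.57, 3.14, 3.14, 3.14, 3.14].

## Interface

Orientations are given as a 3x3 rotation matrix whose columns are the frame's x, y, z axes.
In Python, from plant import arm gives the robot as it stands.
- The arm moves only by the shell command python3 -m creep 'ROWS' [FORCE]. ROWS is JSON, a list of rows, each an object of numbers: "x", "y", "z": the shift along the tool's x, y, z in m; "wx", "wy", "wz": the turn, a rotation vector about the tool's x, y, z in rad; "hand": the opening, from 0 (shut) to 1 (fully open). In form: [{"x": .., "y": .., "z": .., "wx": .., "wy": .., "wz": .., "hand": ..}, ...]. A call has 1 to 5 rows; each row is the pose to reach, as a shift and turn from the pose commanded when the call began, along the tool's axes at that moment; what a row does not reach only later rows make up. A row lasts 1/8 s, in which the tool goes at most 62.5 mm and 10.7 degrees, less where a joint would pass 70% of its speed; a pose out of reach is approached as far as the arm can. A call with a gripper value outside its range is refused whole. The fingers move at their own pace and stop on an object; FORCE is the grip in N (left out, the last holds). Time passes only in rows, so rows that repeat a pose let the fingers close. It gives the time, the measured TCP pose, the force, the opening and the grip force at its end, in the units of the state.
- arm.state(): the state, without advancing time (a new reading comes with each control period).
- arm.get_image(name): name is "scene" or "top"; returns a dict with "image" (480x640x3 uint8, red, green, blue), "z_map" (480x640 float32, m along the optical axis (not along the pixel's ray), 0 where there is no reading), "fovy" (degrees; the focal length in pixels is half the picture's height over the tangent of half this angle, whatever the lens; pixels are square), "cx", "cy" (the principal point, pixels), "dist_coeffs" ([k1, k2, p1, p2, k3] as OpenCV has them; the pictures are not rectified), "T" (4x4, takes a point from camera to world coordinates). Camera axes: x right, y up, looking along -z (the intrinsics and any distortion apply to the point x, -y, -z); pixel columns grow to the right and rows downward; lengths in m; the calibration is good to about 2 mm. A picture is of the moment at which its call begins.
- arm.close_job(): hands the job in; it is judged then, once.
The state is a dict: "clock": time; "joint_pos": joint angles; "qvel": joint speeds; "tau": joint torques, N m; "ee_pos": TCP position; "eef_rot": TCP orientation; "wrist_force": force on the tool from outside, world axes, zero at the start; "torque": the same for the moment, N m; "gripper_width": finger opening in m; "grasp_force": force on a finger pad.
Only numpy, scipy, OpenCV 4.12 (cv2) and the standard library are available. Lean on these libraries where they do the work, as an engineer would, in place of code of your own. Each camera call takes 0.05 s, during which the arm holds its last target. There are 200 camera calls.

## Task

Put the loose steel link bar's round eye over the upright pivot pin of the drilling jig so that the bar lies flat on the jig's plate, then swing its free end round the pin, under the jig's roof, until it meets the hidden stop screw there. Press it against the stop gently for about half a second, with some 10 N at the stop and never more than 20 N, and leave it there, touching the stop. Leave the other things on the bench where they are.

Things in the scene. Friction and masses are not known exactly. Their poses are not given: they have to be found in the camera images.
- bar: Plain steel link bar, loose, 0.35 kg, lying flat on the bench (mass varies by a fifth). Origin: centre of the round eye, at the underside. x runs along the bar from the eye to the free end, z up. Eye: 40 mm across, through hole 14 mm. Shank: 25 mm wide, 10 mm thick all over; the rounded free end is at x = 235 mm.
- bar_grip (a point): Point on the bar near its centre of mass (which is at x = 107 mm), 90 mm from the eye's centre along x, at half the thickness: a good place to grip across the 25 mm width.
- jig: Fixed steel drilling jig. Origin: centre of the underside of its plate, 190 (x) x 270 (y) x 15 mm. The bar's home direction is jig +y from the pivot pin; its free end gets there swinging towards jig +x. The roof bars laying it there from above: put it on the pin turned 30 degrees or more short of home, free end towards jig -x, then swing it under the roof.
- roof (a point): Middle of the front (jig -x) edge of the roof's underside, 15 mm above the plate; axes as the jig's. Roof: 40 mm wide in y (115 to 155 mm from the pin), 100 mm long to +x, 8 mm thick. A block closes the space below it from 60 mm behind this edge.
- stop_mid (a point): Middle of the range in which the stop's tip can lie, under the roof, 135 mm from the pin, 5.5 mm above the plate; axes as the jig's. A rigid stop screw with a ball nose of 5 mm radius points to -x. Its setting is different every time and not measured: the tip lies up to 7 mm either way along x, and the bar at the stop up to 0.06 rad either side of home. Feel for it.
- bar_push (a point): Point on the bar's centre line, 205 mm from the eye's centre, at half the thickness: a good place to push sideways, outboard of the roof. A push here comes out 205/135 = 1.5 times as large at the stop. The bar drags on the plate with about 1 N and stays where it is left.
- pin_foot (a point): Foot of the pivot pin: centre of the pin at the plate's top face, 15 mm above the bench; axes as the jig's. Pin 12 mm in diameter, 25 mm high above the plate, the top 6 mm tapered to 5 mm. (Stacked trays 0.2 m high stand along the left edge of the bench, beyond y = 0.5 m: pass over them.)
- spanner: Bystander: open-ended spanner, 154 mm. Origin at the centre of its underside.
- tape_roll: Bystander: roll of brown tape lying flat, 88 mm across. Origin at the centre of its underside.
- tin: Bystander: round tin with a label, 62 mm across, 40 mm high. Origin at the centre of its underside.
- marker: Bystander: marker pen lying down, 130 mm. Origin at the centre of its underside.
- screwdriver: Bystander: cross-head screwdriver lying down, 171 mm. Origin at the centre of its underside.

How it is judged:
On the way, in this order (a step that is already met when the one before it is completed fails the run):
1. the bar's eye is down over the pivot pin and the bar lies flat on the plate (horizontal distance between bar and pin_foot below 0.003 m and z of bar in the frame of pin_foot below 0.003 m and angle between bar's own z axis and vertical below 0.04 rad), for 0.2 s.
2. the bar, on the pin, is pressed against the stop with at least 4 N (all of step 1 and y of bar_grip in the frame of pin_foot above 0.075 m and contact force between bar and stop_nose above 4 N), for 0.3 s.
At the end, for the whole second after the job is handed in: The bar lies flat on the jig's plate with its eye on the pin (centres within 3 mm, underside within 3 mm of the plate), its side within 2 mm of the stop's nose, at rest and released, after it has been pressed on the stop with 4 to 20 N for 0.3 s (all of step 1 and y of bar_grip in the frame of pin_foot above 0.075 m and y of stop_nose in the frame of bar between -0.0195 and -0.0155 m and linear speed of bar below 0.01 m/s); the robot touches nothing.
It fails at once if the stop is pressed with more than 20 N (contact force between bar and stop_nose above 20 N).
It fails at once if a bystander is moved by more than 40 mm (distance of any of spanner, tape_roll, tin, marker, screwdriver from where it was at the start of the episode above 0.04 m).
It also fails if it takes over 69 s, if anything falls off the work surface, if the arm or the gripper's body presses on something with over 40 N, if the wrist force passes 120 N, or if a joint passes its speed limit or range.

## Working session

There is one attempt and no reset: what is moved stays moved. The work goes in short steps, Python scripts to look and compute and a shell command to move; the robot and the scene stay as the last step left them, time stands still between calls to the robot, and variables do not carry over. Pictures are saved under pics/ and viewed, at most 10 in all, crops included, and the job is handed in when it is done.

```bash
mkdir -p pics; ls; python3 - <<'E'
from plant import arm
import cv2,numpy as np
s=arm.state();print({k:np.round(v,3).tolist() for k,v in s.items()})
for n in("top","scene"):
    d=arm.get_image(n);cv2.imwrite(f"pics/{n}0.png",d["image"][:,:,::-1]);np.savez(f"pics/{n}0.npz",**d)
    print(n,d["fovy"],d["cx"],d["cy"],d["dist_coeffs"],np.round(d["T"],4).tolist())
E
```

```text
pics
{'clock': 0.0, 'joint_pos': [1.21, 0.32, 1.566, 0.0, 1.257, -0.02], 'qvel': [-0.002, -0.0, -0.001, -0.0, 0.0, 0.0], 'tau': [-0.002, -41.245, -23.197, 0.073, 0.046, -0.0], 'ee_pos': [0.192, 0.541, 0.221], 'eef_rot': [[-0.942, 0.334, -0.001], [0.334, 0.942, -0.002], [0.0, -0.002, -1.0]], 'wrist_force': [0.12, 1.112, 0.45], 'torque': [-0.022, -0.01, 0.025], 'grasp_force': 0.0, 'gripper_width': 0.091}
top 46.370721457819116 315.05832676470874 251.75045995582946 [0.05278678 0.         0.         0.         0.        ] [[0.0048, 0.9929, -0.1185, 0.404], [-1.0, 0.005, 0.0015, 0.0012], [0.0021, 0.1185, 0.9929, 1.3184], [0.0, 0.0, 0.0, 1.0]]
scene 57.945308751927534 317.56041505804154 236.14561442055253 [-0.06161047  0.          0.          0.          0.        ] [[-0.8951, 0.2197, -0.388, 0.165], [-0.4457, -0.4121, 0.7947, 0.794], [0.0147, 0.8843, 0.4668, 0.5144], [0.0, 0.0, 0.0, 1.0]]
```

View pics/top0.png

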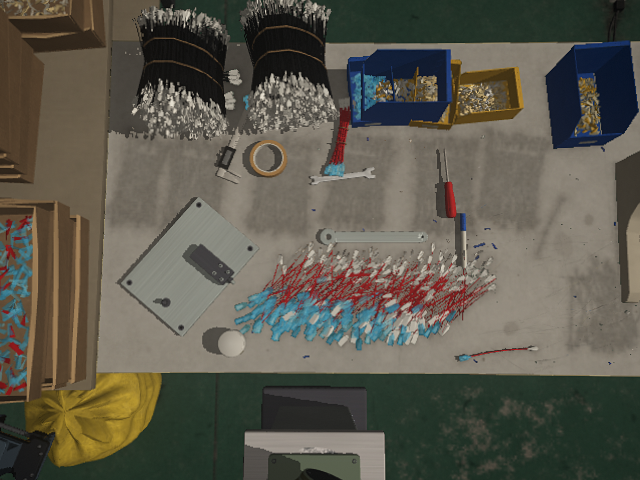

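View pics/scene0.png

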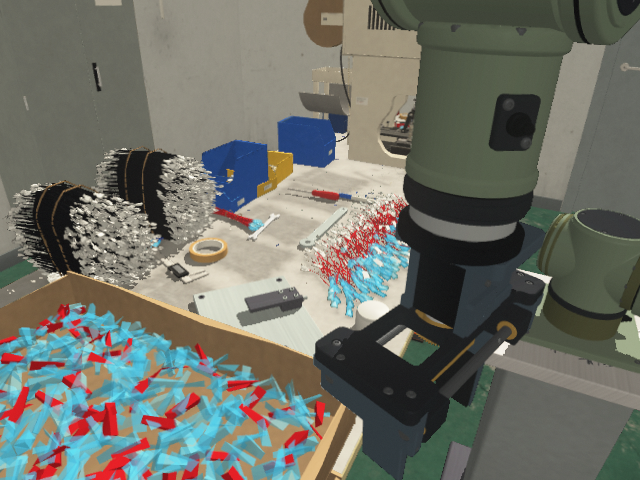

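Top view: bar with its eye at (326,237) and free end at (425,238). The jig plate spans (197,198) to (180,333), with the pin at (162,301) and the roof from (190,250) to (232,280). The scene view shows the arm over the trays, clear of the work.

```bash
cat > h.py <<'E'
import numpy as np,cv2
def K(d):
    f=240/np.tan(np.radians(d["fovy"])/2);return np.array([[f,0,d["cx"]],[0,f,d["cy"]],[0,0,1.]])
def rays(d,uv):
    p=cv2.undistortPoints(np.float64(uv).reshape(-1,1,2),K(d),np.float64(d["dist_coeffs"])).reshape(-1,2)
    return np.c_[p[:,0],-p[:,1],-np.ones(len(p))]
def onplane(d,uv,z):
    T=d["T"];r=rays(d,uv)@T[:3,:3].T;o=T[:3,3];return o+r*((z-o[2])/r[:,2])[:,None]
def cloud(d):
    u,v=np.meshgrid(np.arange(640.),np.arange(480.));r=rays(d,np.c_[u.ravel(),v.ravel()])
    P=r*d["z_map"].reshape(-1,1)@d["T"][:3,:3].T+d["T"][:3,3];return P.reshape(480,640,3)
E
python3 - <<'E'
from h import *
d=dict(np.load("pics/top0.npz"));P=cloud(d);Z=P[...,2]
print("bench z",np.median(Z[180:220,320:400]),Z[180:220,320:400].std(),"bar",np.median(Z[236:241,350:410]),"plate",np.median(Z[220:240,185:205]), "roof",np.median(Z[255:262,200:210]))
def big(m):
    n,l,s,_=cv2.connectedComponentsWithStats(m.astype(np.uint8));k=1+np.argmax(s[1:,4]);return l==k
for nm,(r0,r1,c0,c1),lo,hi in(("bar",(222,252,305,440),.005,.02),("plate",(190,345,110,265),.007,.08),("roof",(235,290,180,240),.024,.06),("pin",(285,320,145,180),.022,.06)):
    m=np.zeros(Z.shape,bool);m[r0:r1,c0:c1]=((Z>lo)&(Z<hi)&(d["z_map"]>0))[r0:r1,c0:c1];m=big(m)
    c=max(cv2.findContours(m.astype(np.uint8),0,1)[0],key=cv2.contourArea)
    print(nm,m.sum(),cv2.minAreaRect(c),np.argwhere(m).mean(0),P[m].mean(0).round(4),Z[m].max())
im=d["image"][:,:,::-1]
a=cv2.resize(im[180:350,110:270],None,fx=4,fy=4,interpolation=2)[:600];b=cv2.resize(im[222:252,305:440],None,fx=5,fy=5,interpolation=2)
o=np.zeros((600,800,3),np.uint8);o[:600,:640]=a[80:680] if 0 else a[:600];cv2.imwrite("pics/jig.png",o[:,:640]);cv2.imwrite("pics/bar.png",b)
E
```

```text
bench z -0.0003697101197719377 0.06989840322787674 bar 0.009627965495874302 plate 0.014738392883068552 roof 0.038739200128276696
bar 1174 ((373.4237976074219, 234.76834106445312), (22.876224517822266, 106.73499298095703), 84.05313110351562) [236.33390119 371.63884157] [ 0.5975 -0.134   0.01  ] 0.019335096455617373
plate 9460 ((191.06776428222656, 266.4174499511719), (84.59300231933594, 119.29391479492188), 42.11703872680664) [265.97251586 189.54217759] [0.5251 0.2906 0.0167] 0.045383143717161234
roof 786 ((213.80262756347656, 266.23223876953125), (51.20231628417969, 17.676990509033203), 40.36453628540039) [264.19847328 211.47328244] [0.527  0.2364 0.0374] 0.045383143717161234
pin 28 ((164.0, 301.5000305175781), (4.949747085571289, 4.949747085571289), 45.0) [301.39285714 164.03571429] [0.4419 0.3419 0.0342] 0.04423265641950547
```

```bash
python3 - <<'E'
import cv2,numpy as np
a=cv2.imread("pics/jig.png")[200:560];b=cv2.imread("pics/bar.png");o=np.zeros((520,680,3),np.uint8)
o[:360,:640]=a;o[365:515,:675]=b;cv2.imwrite("pics/both.png",o)
E
```

```text
(no output)
```

View pics/both.png

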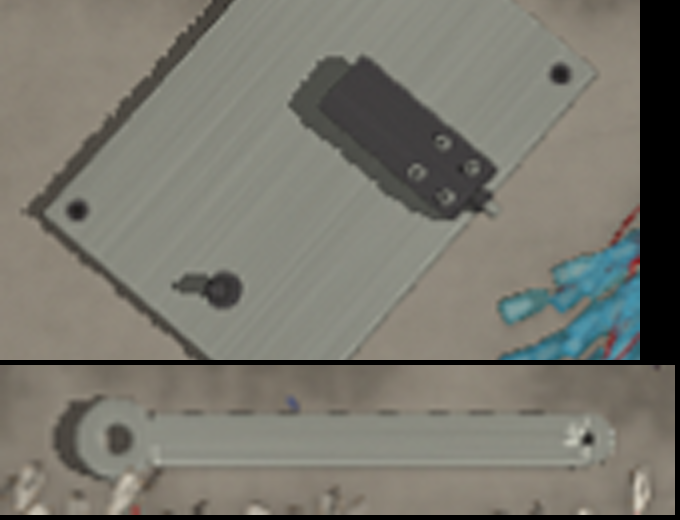

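The crop shows the pin near top-image pixel (165,302), the roof's front edge near (193,250), and the bar's hole near (328,236). Next I refine these.

```bash
cat >> h.py <<'E'
def big(m):
    n,l,s,_=cv2.connectedComponentsWithStats(m.astype(np.uint8));return l==1+np.argmax(s[1:,4])
def near(P,c,r): return np.hypot(P[...,0]-c[0],P[...,1]-c[1])<r
def bar_pose(P,m):
    q=P[m][:,:2];c=q.mean(0);w=np.linalg.svd(q-c,full_matrices=False)[2][0];return c,w,q
E
python3 - <<'E'
from h import *
d=dict(np.load("pics/top0.npz"));P=cloud(d);Z=P[...,2];g=d["image"].astype(int)
x,y=P[...,0],P[...,1]
m=big((Z>.006)&(Z<.014)&(abs(x-.6)<.06)&(y<.05)&(y>-.3)&(g.max(2)-g.min(2)<30)&(g.mean(2)>100)&(g.mean(2)<190))
q=P[m][:,:2]
s=q[(q[:,1]<-.04)&(q[:,1]>-.22)]
# shank centreline: mid of min/max x per y-bin
b=np.array([(yy,(s[abs(s[:,1]-yy)<.003][:,0].max()+s[abs(s[:,1]-yy)<.003][:,0].min())/2,np.ptp(s[abs(s[:,1]-yy)<.003][:,0])) for yy in np.arange(-.21,-.04,.006)])
k=np.polyfit(b[:,0],b[:,1],1);print("shank x=",k,"width",np.median(b[:,2]),"res",np.std(b[:,1]-np.polyval(k,b[:,0])))
print("y ext",q[:,1].min(),q[:,1].max())
yy=np.linspace(-.1,.03,131);e=q[q[:,1]>-.03]
c,r=cv2.minEnclosingCircle(np.float32(e[:,None]*1000));print("eye enc",c,r)
hm=(g.mean(2)<95)&near(P,(.597,-.03),.012);vv,uu=np.nonzero(hm);print("hole px",uu.mean(),vv.mean(),hm.sum(),onplane(d,[[uu.mean(),vv.mean()]],.005))
# plate
m=big((Z>.007)&(Z<.06)&near(P,(.525,.29),.22)&(abs(y-.29)<.18)&(g[...,0]<g[...,1]+12));m=cv2.morphologyEx(m.astype(np.uint8),cv2.MORPH_OPEN,np.ones((5,5)))>0
R=cv2.minAreaRect(np.float32(P[m][:,None,:2]*1000));print("plate",R)
m=(Z>.024)&near(P,(.445,.345),.03);print("pin tops\n",np.c_[np.argwhere(m),(P[m]*1000).round(1)][np.argsort(-Z[m])][:30])
m=big((Z>.03)&near(P,(.527,.236),.09));print("roof",cv2.minAreaRect(np.float32(P[m][:,None,:2]*1000)))
for r in range(294,310): print(r,g[r,154:178].mean(1).astype(int))
E
```

```text
shank x= [-0.00810696  0.59673027] width 0.024085597887443355 res 0.000744374147047493
y ext -0.26507776326479804 -0.012295777658711236
eye enc (588.5908813476562, -28.89752960205078) 26.277921676635742
hole px 328.3636363636364 236.5 22 [[ 0.59729658 -0.03217172  0.005     ]]
plate ((526.8479614257812, 291.005126953125), (191.96780395507812, 272.37109375), 49.97047805786133)
pin tops
 [[301.  163.  442.5 341.7  44.2]
 [301.  162.  442.5 344.2  43.1]
 [301.  161.  442.6 347.   41.2]
 [300.  164.  444.9 341.   38.7]
 [300.  162.  444.9 345.6  38. ]
 [302.  165.  440.4 338.8  37.8]
 [303.  163.  438.2 343.3  37.5]
 [302.  161.  440.4 347.9  37.4]
 [301.  165.  442.7 339.   37.3]
 [302.  164.  440.4 341.2  37.2]
 [299.  164.  447.3 341.7  36.4]
 [303.  164.  438.2 341.4  36.1]
 [302.  163.  440.5 343.8  36. ]
 [300.  163.  445.  344.   35.6]
 [303.  165.  438.2 339.3  35.5]
 [303.  162.  438.2 346.1  35.4]
 [301.  164.  442.8 341.8  35.4]
 [300.  165.  445.  339.7  35.2]
 [302.  166.  440.6 337.8  33.1]
 [299.  163.  447.4 345.   32.5]
 [301.  166.  442.9 338.4  31.2]
 [304.  163.  436.
[... 1169 characters left out ...]
 112 109  71  52  46  63  65  68  53  55  62  62 109 136
 133 132 133 136 136 131]
304 [138 137 137 137 138 136 110 102  50  54  52  55  52  59  63  71 129 135
 132 133 136 137 133 133]
305 [135 135 135 135 136 135 138 135  76  57  51  54  57  62  61 101 137 132
 132 136 136 133 133 137]
306 [134 134 135 135 134 134 135 134 114  90  68  68  70  82 108 127 134 132
 136 137 134 132 137 134]
307 [134 135 136 134 133 135 134 134 135 126 111 112 113 120 136 133 132 135
 136 135 133 137 135 131]
308 [135 136 135 134 134 134 133 133 135 135 136 138 136 135 134 132 134 136
 135 133 136 136 131 132]
309 [136 135 134 133 133 133 132 134 134 134 135 134 133 133 133 134 137 135
 131 135 136 131 131 133]
```

```bash
python3 - <<'E'
from h import *
d=dict(np.load("pics/top0.npz"));g=d["image"].astype(float).mean(2)
w=np.clip(135-g[295:309,161:176],0,60);w[:, :]*=1
w=(g[295:309,160:176]<100).astype(float)
vv,uu=np.nonzero(w);pts=np.c_[uu+160,vv+295].astype(np.float32)
print(cv2.minEnclosingCircle(pts[pts[:,0]>163.5][:,None]))
for u,z in(((164.,302.),.04),((163.5,301.8),.04),((165.5,302),.015),((165.8,302),.015)):
    p=onplane(d,[u],z)[0];print(u,p,"jy",p[0]*.766-p[1]*.643)
s=dict(np.load("pics/scene0.npz"));T=s["T"]
for p in([.441,.342,.015],[.441,.342,.04]):
    c=np.linalg.inv(T)@np.r_[p,1];k=np.array([[c[0],-c[1],-c[2]]]);print("scene px",cv2.projectPoints(k,np.zeros(3),np.zeros(3),K(s),s["dist_coeffs"])[0].ravel(),-c[2],)
E
```

```text
((165.8000030517578, 302.0), 4.386444091796875)
(164.0, 302.0) [0.44036836 0.34045119 0.04      ] jy 0.11841204743135572
(163.5, 301.8) [0.44081623 0.34159106 0.04      ] jy 0.11802218114989199
(165.5, 302) [0.44108847 0.34365234 0.015     ] jy 0.11690531334235518
(165.8, 302) [0.44109008 0.34296565 0.015     ] jy 0.11734809513592603
scene px [284.90264173 356.20319044] 0.6993783531389548
scene px [284.5491464  344.47471792] 0.6877092674440388
```

```bash
cat > tgt.py <<'E'
import sys,numpy as np
from scipy.spatial.transform import Rotation as R
from plant import arm
x,y,z,a=map(float,sys.argv[1:5]);a=np.radians(a)   # a: world direction of tool y, degrees
s=arm.state();M=np.array(s["eef_rot"]);p=np.array(s["ee_pos"])
yy=np.array([np.cos(a),np.sin(a),0]);zz=np.array([0,0,-1.]);G=np.c_[np.cross(yy,zz),yy,zz]
print("shift",(M.T@(np.array([x,y,z])-p)).round(4),"turn",R.from_matrix(M.T@G).as_rotvec().round(4),"t",round(s["clock"],2),"F",np.round(s["wrist_force"],2),"at",p.round(4),"j",np.round(s["joint_pos"],2))
E
python3 tgt.py .598 -.122 .12 0.5
```

```text
shift [-0.6044 -0.4895  0.102 ] turn [-1.4000e-03  1.0000e-03  1.2213e+00] t 0.1 F [1.29 0.43 0.56] at [0.192  0.5415 0.2212] j [ 1.21  0.32  1.57 -0.    1.26 -0.02]
```

```bash
python3 -m creep '[{"x":-0.05,"y":-0.04,"z":-0.02},{"x":-0.604,"y":-0.4895,"z":-0.02,"wz":1.22},{"x":-0.604,"y":-0.4895,"z":-0.02,"wz":1.22},{"x":-0.604,"y":-0.4895,"z":-0.02,"wz":1.22},{"x":-0.604,"y":-0.4895,"z":-0.02,"wz":1.22}]' ; python3 tgt.py .598 -.122 .12 0.5
```

```text
shift [-0.6044 -0.4895  0.102 ] turn [-1.4000e-03  1.0000e-03  1.2213e+00] t 0.1 F [1.29 0.43 0.56] at [0.192  0.5415 0.2212] j [ 1.21  0.32  1.57 -0.    1.26 -0.02]schema error: expected keys x, y, z, wx, wy, wz, hand
```

```bash
python3 -m creep '[{"x":-0.05,"y":-0.04,"z":-0.02,"wx":0,"wy":0,"wz":0,"hand":1},{"x":-0.604,"y":-0.4895,"z":-0.02,"wx":0,"wy":0,"wz":1.22,"hand":1},{"x":-0.604,"y":-0.4895,"z":-0.02,"wx":0,"wy":0,"wz":1.22,"hand":1},{"x":-0.604,"y":-0.4895,"z":-0.02,"wx":0,"wy":0,"wz":1.22,"hand":1},{"x":-0.604,"y":-0.4895,"z":-0.02,"wx":0,"wy":0,"wz":1.22,"hand":1}]' ; python3 tgt.py .598 -.122 .12 0.5
```

```text
clock: 0.72
ee_pos: [0.3545, 0.2761, 0.2409]
eef_rot: [[-0.457, 0.89, 0.0], [0.89, 0.457, -0.0], [-0.0, 0.0, -1.0]]
wrist_force: [0.9, 1.0, -0.3]
gripper_width: 0.0914
grasp_force: 0.0
shift [-0.4654  0.0347  0.1209] turn [1.000e-04 0.000e+00 4.657e-01] t 0.72 F [ 0.86  1.05 -0.35] at [0.3545 0.2761 0.2409] j [ 0.64  0.11  1.8  -0.    1.24  0.16]
```

```bash
python3 -m creep '[{"x":-0.465,"y":0.035,"z":0.12,"wx":0,"wy":0,"wz":0.4657,"hand":1},{"x":-0.465,"y":0.035,"z":0.12,"wx":0,"wy":0,"wz":0.4657,"hand":1},{"x":-0.465,"y":0.035,"z":0.12,"wx":0,"wy":0,"wz":0.4657,"hand":1},{"x":-0.465,"y":0.035,"z":0.12,"wx":0,"wy":0,"wz":0.4657,"hand":1},{"x":-0.465,"y":0.035,"z":0.12,"wx":0,"wy":0,"wz":0.4657,"hand":1}]' >/dev/null; python3 tgt.py .598 -.122 .12 0.5
```

```text
shift [-0.142   0.0819  0.0424] turn [-0.0001 -0.0004  0.0052] t 1.35 F [0.05 1.82 0.74] at [0.5141 0.0189 0.1625] j [ 0.01  0.27  1.79  0.    1.08 -0.  ]
```

```bash
python3 -m creep '[{"x":-0.142,"y":0.082,"z":0.06,"wx":0,"wy":0,"wz":0.005,"hand":1},{"x":-0.142,"y":0.082,"z":0.06,"wx":0,"wy":0,"wz":0.005,"hand":1},{"x":-0.142,"y":0.082,"z":0.06,"wx":0,"wy":0,"wz":0.005,"hand":0.6},{"x":-0.142,"y":0.082,"z":0.06,"wx":0,"wy":0,"wz":0.005,"hand":0.6},{"x":-0.142,"y":0.082,"z":0.06,"wx":0,"wy":0,"wz":0.005,"hand":0.6}]' >/dev/null; python3 tgt.py .598 -.122 .011 0.5
```

```text
shift [-0.0024  0.0012  0.0918] turn [-0.0014 -0.0008  0.0003] t 1.98 F [-0.6  -0.14 -0.02] at [ 0.5969 -0.1197  0.1028] j [-0.22  0.47  1.65  0.    1.03 -0.23]
```

```bash
python3 - <<'E'
from h import *
d=dict(np.load("pics/top0.npz"));P=cloud(d)
for x in (.55,.56,.565,.57,.575,.58): 
    m=(abs(P[...,0]-x)<.003)&(abs(P[...,1]+.12)<.022)&(d["z_map"]>0);print(x,(np.percentile(P[m][:,2],[50,90,100])*1000).round(1))
E
python3 tgt.py .598 -.122 .011 0.5
```

```text
0.55 [ 1.7 20.6 23. ]
0.56 [ 5.6 20.1 22.8]
0.565 [ 4.6 21.6 25.7]
0.57 [ 1.2 21.4 25.1]
0.575 [-0.3  2.6 25.1]
0.58 [0.2 3.  4.4]
shift [-0.0024  0.0012  0.0918] turn [-0.0014 -0.0008  0.0003] t 1.98 F [-0.6  -0.14 -0.02] at [ 0.5969 -0.1197  0.1028] j [-0.22  0.47  1.65  0.    1.03 -0.23]
```

```bash
python3 - <<'E'
from h import *
d=dict(np.load("pics/top0.npz"));P=cloud(d);z=d["z_map"]>0
for y in np.arange(-.21,-.04,.01):
    m=(abs(P[...,1]-y)<.005)&(P[...,0]>.53)&(P[...,0]<.584)&(P[...,2]>.005)&z;print(round(y,3),(P[m][:,0].max()*1000).round(1) if m.any() else 0,end='; ')
E
```

```text
-0.21 562.4; -0.2 555.9; -0.19 565.7; -0.18 577.7; -0.17 552.5; -0.16 546.3; -0.15 582.3; -0.14 569.0; -0.13 572.5; -0.12 564.8; -0.11 570.0; -0.1 574.8; -0.09 563.4; -0.08 559.8; -0.07 565.7; -0.06 560.4; -0.05 583.9;
```

```bash
python3 -m creep '[{"x":-0.001,"y":0.0018,"z":0.06,"wx":0,"wy":0,"wz":0,"hand":0.35},{"x":-0.001,"y":0.0018,"z":0.06,"wx":0,"wy":0,"wz":0,"hand":0.35},{"x":-0.001,"y":0.0018,"z":0.06,"wx":0,"wy":0,"wz":0,"hand":0.35}]'; python3 tgt.py .5985 -.119 .011 0.5
```

```text
clock: 2.35
ee_pos: [0.6, -0.1203, 0.045]
eef_rot: [[-0.01, 1.0, 0.002], [1.0, 0.01, -0.0], [-0.0, 0.002, -1.0]]
wrist_force: [0.6, -0.0, 0.4]
gripper_width: 0.0339
grasp_force: 0.0
shift [ 0.0013 -0.0016  0.034 ] turn [0.002  0.0003 0.0017] t 2.35 F [ 0.63 -0.01  0.4 ] at [ 0.6    -0.1203  0.045 ] j [-0.22  0.53  1.71  0.    0.9  -0.23]
```

```bash
python3 -m creep '[{"x":0.001,"y":-0.0005,"z":0.015,"wx":0,"wy":0,"wz":0,"hand":0.35},{"x":0.001,"y":-0.0015,"z":0.025,"wx":0,"wy":0,"wz":0,"hand":0.35},{"x":0.001,"y":-0.0015,"z":0.032,"wx":0,"wy":0,"wz":0,"hand":0.35},{"x":0.001,"y":-0.0015,"z":0.032,"wx":0,"wy":0,"wz":0,"hand":0.35}]'; python3 tgt.py .5985 -.119 .011 0.5
```

```text
clock: 2.85
ee_pos: [0.5974, -0.12, 0.0104]
eef_rot: [[-0.009, 1.0, -0.001], [1.0, 0.009, 0.0], [0.0, -0.001, -1.0]]
wrist_force: [0.8, 0.6, 1.0]
gripper_width: 0.0321
grasp_force: 0.0
shift [ 0.001   0.0012 -0.0006] turn [-0.0013 -0.0004  0.0005] t 2.85 F [0.83 0.59 0.97] at [ 0.5974 -0.12    0.0104] j [-0.22  0.57  1.74  0.    0.83 -0.23]
```

```bash
python3 -m creep '[{"x":0,"y":0,"z":0,"wx":0,"wy":0,"wz":0,"hand":0},{"x":0,"y":0,"z":0,"wx":0,"wy":0,"wz":0,"hand":0},{"x":0,"y":0,"z":0,"wx":0,"wy":0,"wz":0,"hand":0},{"x":0,"y":0,"z":0,"wx":0,"wy":0,"wz":0,"hand":0}]' 40; python3 -m creep '[{"x":0,"y":0,"z":-0.03,"wx":0,"wy":0,"wz":0,"hand":0},{"x":0,"y":0,"z":-0.09,"wx":0,"wy":0,"wz":0,"hand":0},{"x":0,"y":0,"z":-0.11,"wx":0,"wy":0,"wz":0,"hand":0},{"x":0,"y":0,"z":-0.11,"wx":0,"wy":0,"wz":0,"hand":0}]'; python3 tgt.py .531 .342 .115 90.5; python3 -c "
from plant import arm;import cv2
cv2.imwrite('pics/lift.png',arm.get_image('top')['image'][:,:,::-1][120:360,200:520])"
```

```text
clock: 3.35
ee_pos: [0.5977, -0.1202, 0.0112]
eef_rot: [[-0.009, 1.0, -0.0], [1.0, 0.009, -0.0], [-0.0, -0.0, -1.0]]
wrist_force: [-0.9, -0.4, -0.3]
gripper_width: 0.0245
grasp_force: 40.0
clock: 3.85
ee_pos: [0.5987, -0.1202, 0.1227]
eef_rot: [[-0.009, 1.0, 0.004], [1.0, 0.009, -0.001], [-0.001, 0.004, -1.0]]
wrist_force: [-1.0, -0.8, -4.3]
gripper_width: 0.0245
grasp_force: 40.0
shift [ 0.4628 -0.0635  0.0072] turn [ 0.0024  0.0033 -1.5703] t 3.85 F [-1.02 -0.83 -4.33] at [ 0.5987 -0.1202  0.1227] j [-0.22  0.45  1.63  0.    1.06 -0.23]
```

View pics/lift.png

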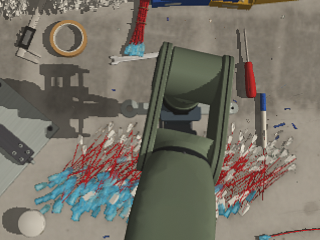

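```bash
python3 -m creep '[{"x":0.463,"y":-0.0655,"z":0.007,"wx":0,"wy":0,"wz":-1.57,"hand":0},{"x":0.463,"y":-0.0655,"z":0.007,"wx":0,"wy":0,"wz":-1.57,"hand":0},{"x":0.463,"y":-0.0655,"z":0.007,"wx":0,"wy":0,"wz":-1.57,"hand":0},{"x":0.463,"y":-0.0655,"z":0.007,"wx":0,"wy":0,"wz":-1.57,"hand":0},{"x":0.463,"y":-0.0655,"z":0.007,"wx":0,"wy":0,"wz":-1.57,"hand":0}]'>/dev/null; python3 tgt.py .529 .342 .115 90.5
```

```text
shift [ 0.1044  0.1118 -0.001 ] turn [-0.0023 -0.0034 -0.6267] t 4.53 F [ 1.64  0.49 -3.2 ] at [0.5493 0.1904 0.1141] j [ 0.31  0.42  1.7   0.    1.03 -0.64]
```

```bash
python3 -m creep '[{"x":0.104,"y":0.112,"z":0,"wx":0,"wy":0,"wz":-0.627,"hand":0},{"x":0.104,"y":0.112,"z":0,"wx":0,"wy":0,"wz":-0.627,"hand":0},{"x":0.104,"y":0.112,"z":0,"wx":0,"wy":0,"wz":-0.627,"hand":0},{"x":0.104,"y":0.112,"z":0,"wx":0,"wy":0,"wz":-0.627,"hand":0},{"x":0.104,"y":0.112,"z":0,"wx":0,"wy":0,"wz":-0.627,"hand":0}]'>/dev/null; python3 tgt.py .529 .342 .06 90.5;python3 - <<'E'
from plant import arm
import cv2,numpy as np
for n in("top","scene"):
    d=arm.get_image(n);np.savez(f"pics/{n}1.npz",**d)
    if n=="top":a=cv2.resize(d["image"][200:330,100:260,::-1],None,fx=3.5,fy=3.5)
    else: b=d["image"][150:480:1,0:320,::-1];b=d["image"][200:480,100:500,::-1]
o=np.zeros((600,800,3),np.uint8);o[:a.shape[0],:a.shape[1]]=a;cv2.imwrite("pics/o1a.png",a);cv2.imwrite("pics/o1b.png",b)
E
```

```text
shift [0.0016 0.0019 0.0539] turn [-0.0024 -0.004  -0.0057] t 5.15 F [ 0.75 -1.12 -3.79] at [0.5308 0.3403 0.1139] j [ 0.55  0.49  1.58  0.    1.08 -1.02]
```

View pics/o1a.png

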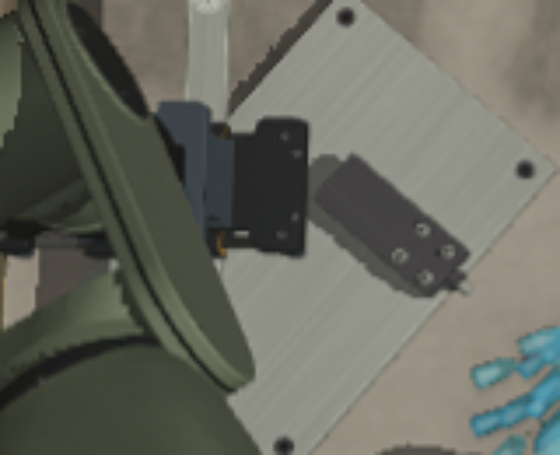

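View pics/o1b.png

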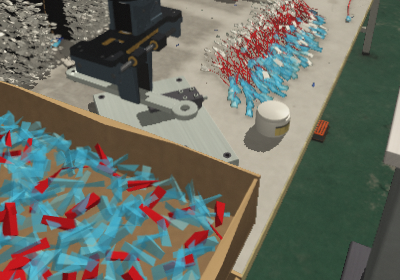

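The top view has the eye hidden by the arm. In the scene view the eye is at about (290,308), held level above the plate. I'll zoom in to compare it with the pin.

```bash
python3 - <<'E'
import cv2,numpy as np
o=[cv2.resize(np.load(f"pics/scene{i}.npz")["image"][290:375,240:340,::-1],None,fx=4,fy=4,interpolation=cv2.INTER_CUBIC) for i in(0,1)]
cv2.imwrite("pics/z.png",np.hstack(o))
E
```

```text
(no output)
```

View pics/z.png

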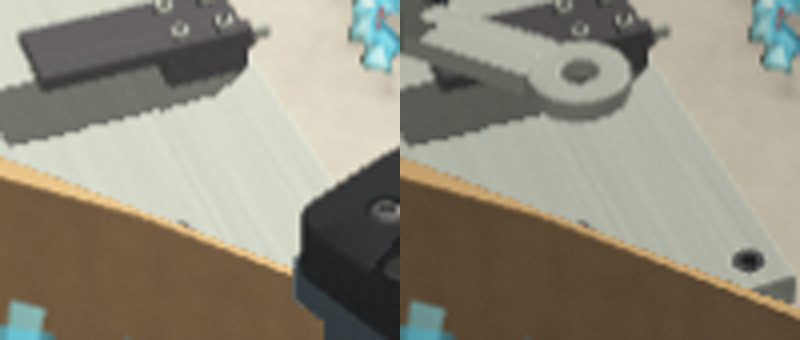

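The pin tip peeks over the tray at scene pixel (285.6,345), within about 1 px of my prediction. The bar's hole is at (284,307).

```bash
python3 - <<'E'
from h import *
d=dict(np.load("pics/scene1.npz"));P=cloud(d);g=d["image"].astype(int).mean(2)
print(g[298:318:1,274:296].astype(int))
for z in(.103,.108,.113):print(z,onplane(d,[[284.2,307.1]],z)[0].round(4))
print("pin tip cast",onplane(d,[[285.6,345.1]],.04)[0].round(4))
m=(P[...,2]>.1)&(P[...,2]<.125)&near(P,(.44,.342),.045);q=P[m];print("eye z",np.median(q[:,2]),"n",m.sum());e=q[(q[:,2]>np.median(q[:,2])-.003)]
print("eye",e.min(0),e.max(0), cv2.minEnclosingCircle(np.float32(e[e[:,0]<.45][:,None,:2]*1000)))
v,u=np.nonzero((g<110)&m);print(u,v)
E
```

```text
[[124 104  81  78  80  80  80  81  79 123 122 118 121  85  80  77  78  79
   80  79  63  70]
 [169 153 126 124  95  81  79  78  79  80  95 103  96  81  80  79  75  72
   72  69  65  57]
 [176 177 168 169 148 114 106 129 132 125 133 141 141 132 133 116  94  74
   56  52  49  51]
 [176 175 177 175 177 160 151 170 172 172 170 171 172 172 172 161 144 134
  107  69  53  48]
 [177 178 176 173 176 175 172 172 172 172 171 170 171 172 172 172 172 174
  161 137 111  56]
 [185 178 176 175 176 174 170 171 170 168 171 168 170 171 170 171 174 172
  173 174 163 112]
 [184 176 175 175 173 169 171 170 168 152 151 148 153 156 167 170 172 171
  174 176 174 161]
 [172 173 175 173 171 173 177 156 138 117 115 113 120 121 143 163 168 172
  173 172 172 172]
 [173 175 172 171 172 178 167 125  99  99  98  98  99  97 106 136 166 172
  170 170 174 174]
 [174 171 171 171 173 183 137  99  95  95  98  99  99  95  92 111 165 170
  170 170 173 171]
 [172 170 170 170 170 181 121  94  95  96  99 102  98  95  90 123 164 167
  170 172 171 170]
 [168 170 172 170 170 176 144 108  86  83  81  80  79 108 124 153 169 168
  1
[... 1796 characters left out ...]
06 306 306 306 306 306 306 306 306 306 307 307 307
 307 307 307 307 307 307 307 307 307 307 307 307 307 308 308 308 308 308
 308 308 308 308 308 308 308 308 308 308 308 308 308 308 309 309 309 309
 309 309 309 309 309 309 309 309 309 309 309 309 310 310 310 310 310 310
 310 310 310 310 310 310 311 311 311 311 311 311 311 311 312 312 312 312
 312 312 312 313 313 313 313 313 314 314 314 314 314 314 314 314 315 315
 315 315 315 315 315 315 315 315 316 316 316 316 316 316 316 316 316 316
 316 316 316 316 316 316 316 316 316 317 317 317 317 317 317 317 317 317
 317 317 317 317 317 317 317 317 317 317 318 318 318 318 318 318 318 318
 318 318 318 318 318 318 318 319 319 319 319 319 319 319 319 319]
```

```bash
python3 -m creep '[{"x":0.001,"y":0.0015,"z":0.03,"wx":0,"wy":0,"wz":0,"hand":0},{"x":0.001,"y":0.0015,"z":0.051,"wx":0,"wy":0,"wz":0,"hand":0},{"x":0.001,"y":0.0015,"z":0.051,"wx":0,"wy":0,"wz":0,"hand":0},{"x":0.001,"y":0.0015,"z":0.051,"wx":0,"wy":0,"wz":0,"hand":0}]'>/dev/null; python3 tgt.py .529 .342 .06 90.5;python3 - <<'E'
from h import *
from plant import arm
for i in range(2):
    d=arm.get_image("scene");P=cloud(d);g=d["image"].astype(int).mean(2)
    s=arm.state();print(np.round(s["ee_pos"],4),np.round(s["wrist_force"],1))
m=near(P,(.44,.342),.03)&(P[...,2]>.045)&(P[...,2]<.08);z=np.median(P[m][:,2]);print("z top",z)
e=P[m&(P[...,2]>z-.003)];e=e[e[:,0]<.45];print(cv2.minEnclosingCircle(np.float32(e[:,None,:2]*1000)))
h=(g<125)&near(P,(.44,.342),.013)|((g<125)&np.roll(near(P,(.44,.342),.009)&(P[...,2]>z-.004),0,0))
hm=np.zeros(h.shape,np.uint8);uv=cv2.projectPoints
c=np.linalg.inv(d["T"])@[.44,.342,z,1];px=cv2.projectPoints(np.array([[c[0],-c[1],-c[2]]]),np.zeros(3),np.zeros(3),K(d),d["dist_coeffs"])[0].ravel();u0,v0=px.round().astype(int);print("px",px)
print(g[v0-7:v0+8,u0-12:u0+13].astype(int))
cv2.imwrite("pics/z2.png",cv2.resize(d["image"][290:375,240:340,::-1],None,fx=6,fy=6,interpolation=cv2.INTER_CUBIC))
E
```

```text
shift [0.0029 0.     0.0062] turn [ 0.0008  0.0011 -0.0067] t 5.75 F [-0.91  0.83 -2.81] at [0.5319 0.342  0.0662] j [ 0.55  0.53  1.63  0.    0.97 -1.02]
[0.532  0.3422 0.0666] [ 0.9  0.5 -3.3]
[0.532  0.3423 0.0667] [ 0.8 -0.4 -3.6]
z top 0.06450592318731563
((441.1893615722656, 343.11065673828125), 20.282224655151367)
px [284.74629639 332.75023339]
[[179 179 179 179 178 173 178 180 178 176 178 174 175 176 177 179 181 181
  184 179 178 179 179 177 179]
 [182 181 181 179 176 179 179 176 176 175 174 174 175 175 175 175 178 179
  182 179 182 181 179 178 179]
 [178 181 179 179 178 179 175 174 176 174 172 172 174 175 173 173 176 177
  178 178 181 183 181 179 178]
 [180 179 177 180 179 177 174 176 174 168 168 165 166 169 172 174 176 175
  177 179 178 180 185 181 178]
 [179 177 179 180 176 175 175 179 155 131 128 127 126 132 149 167 173 174
  177 177 176 176 185 181 180]
 [175 178 179 177 175 174 185 159 117 101 100 102  99 104 110 134 168 175
  175 174 176 178 183 179 181]
 [176 177 178 176 175 177 193 134  98  95  99 102  98  98  94 106 160 174
  172 173 178 177 179 186 182]
 [177 177 174 176 176 175 179 115  93  97  99 100 100  97  95 100 161 172
  172 174 176 176 176 187 181]
 [173 172 173 175 175 174 183 113  93 120 126 141 143 116  97 127 168 172
  173 175 174 174 182 169 178]
 [171 171 173 172 173 177 179 149 159 167 167 172 173 166 158 165 173 174
  175 174 174 175 187 142 173]
 [157 171 171 170 173 174 175 173 176 177 178 176 177 178 175 172 175 175
  174 174 174 181 165 127 168]
 [125 161 169 172 173 173 173 175 175 176 176 174 176 175 173 173 175 174
  172 174 177 174 129 137 172]
 [ 96 133 161 171 171 171 173 175 176 175 175 175 176 174 173 175 174 174
  172 175 154 128 106 141 172]
 [ 89 100 120 142 163 173 172 172 174 173 174 175 173 173 174 175 172 170
  153 129 112 102  98 162 175]
 [ 99  93  96 106 122 145 159 166 169 172 174 172 168 171 170 149 144 125
  110  99  93  97 124 170 177]]
```

View pics/z2.png

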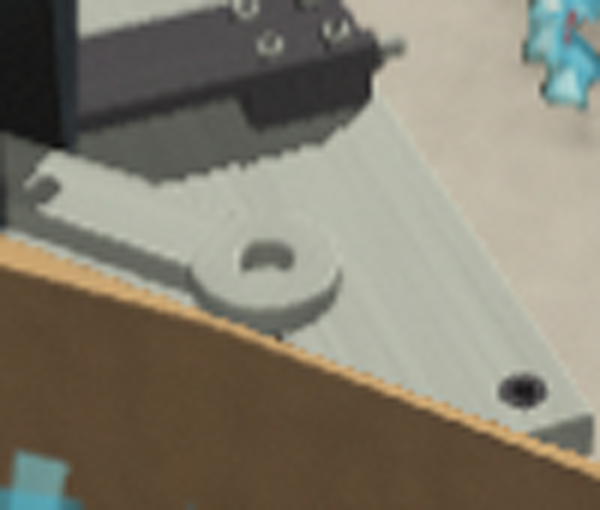

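The hole is at (284,333) with the pin tip just visible at (286,345) below it. Both the camera and the robot pose say shift about −2.5 mm in world x.

```bash
python3 -m creep '[{"x":0.0025,"y":0,"z":0,"wx":0,"wy":0,"wz":0,"hand":0},{"x":0.0025,"y":0,"z":0.01,"wx":0,"wy":0,"wz":0,"hand":0},{"x":0.0025,"y":0,"z":0.016,"wx":0,"wy":0,"wz":0,"hand":0},{"x":0.0025,"y":0,"z":0.02,"wx":0,"wy":0,"wz":0,"hand":0}]'; python3 -m creep '[{"x":0,"y":0,"z":0.004,"wx":0,"wy":0,"wz":0,"hand":0},{"x":0,"y":0,"z":0.006,"wx":0,"wy":0,"wz":0,"hand":0}]'
```

```text
clock: 6.35
ee_pos: [0.5286, 0.3422, 0.045]
eef_rot: [[-1.0, -0.003, -0.0], [-0.003, 1.0, 0.0], [0.0, 0.0, -1.0]]
wrist_force: [0.8, 1.6, -1.0]
gripper_width: 0.0244
grasp_force: 40.0
clock: 6.6
ee_pos: [0.5293, 0.3427, 0.0396]
eef_rot: [[-1.0, -0.002, 0.001], [-0.002, 1.0, 0.001], [-0.001, 0.001, -1.0]]
wrist_force: [1.2, 2.2, -1.7]
gripper_width: 0.0242
grasp_force: 40.0
```

```bash
python3 -m creep '[{"x":0,"y":0,"z":0.005,"wx":0,"wy":0,"wz":0,"hand":0},{"x":0,"y":0,"z":0.009,"wx":0,"wy":0,"wz":0,"hand":0},{"x":0,"y":0,"z":0.011,"wx":0,"wy":0,"wz":0,"hand":0}]'; python3 -m creep '[{"x":0,"y":0,"z":0.001,"wx":0,"wy":0,"wz":0,"hand":0},{"x":0,"y":0,"z":0.001,"wx":0,"wy":0,"wz":0,"hand":0}]'
```

```text
clock: 6.98
ee_pos: [0.5293, 0.3426, 0.0287]
eef_rot: [[-1.0, -0.002, 0.001], [-0.002, 1.0, 0.001], [-0.001, 0.001, -1.0]]
wrist_force: [2.4, 3.7, -1.2]
gripper_width: 0.0241
grasp_force: 40.0
clock: 7.22
ee_pos: [0.5293, 0.3426, 0.0278]
eef_rot: [[-1.0, -0.003, 0.001], [-0.003, 1.0, 0.001], [-0.001, 0.001, -1.0]]
wrist_force: [3.0, 4.8, -0.6]
gripper_width: 0.0247
grasp_force: 40.0
```

```bash
python3 -m creep '[{"x":0,"y":0,"z":0.001,"wx":0,"wy":0,"wz":0,"hand":0},{"x":0,"y":0,"z":0.001,"wx":0,"wy":0,"wz":0,"hand":0.45},{"x":0,"y":0,"z":0.001,"wx":0,"wy":0,"wz":0,"hand":0.45},{"x":0,"y":0,"z":0.001,"wx":0,"wy":0,"wz":0,"hand":0.45}]'; python3 -m creep '[{"x":0,"y":0,"z":-0.02,"wx":0,"wy":0,"wz":0,"hand":0.45},{"x":0,"y":0,"z":-0.06,"wx":0,"wy":0,"wz":0,"hand":0.45},{"x":0,"y":0,"z":-0.06,"wx":0,"wy":0,"wz":0,"hand":0.45}]'
python3 - <<'E'
from h import *
from plant import arm
for n in ("scene","top"):
    d=arm.get_image(n);P=cloud(d);np.savez(f"pics/{n}3.npz",**d)
    m=near(P,(.441,.342),.028)&(P[...,2]>.02)&(P[...,2]<.045);print(n,m.sum(),np.percentile(P[m][:,2],[10,50,90]))
    x,y=P[...,0],P[...,1];m=(x>.55)&(x<.69)&(abs(y-.342)<.05)&(P[...,2]>.02)&(P[...,2]<.03);q=P[m]
    if len(q)>50:
        for a in np.arange(.57,.68,.02):
            k=q[abs(q[:,0]-a)<.004]; 
            if len(k):print(a.round(3),k[:,1].min().round(4),k[:,1].max().round(4),np.median(k[:,2]).round(4))
E
```

```text
clock: 7.72
ee_pos: [0.5281, 0.3414, 0.0263]
eef_rot: [[-1.0, -0.004, -0.001], [-0.004, 1.0, -0.001], [0.001, -0.001, -1.0]]
wrist_force: [-0.8, 0.6, 0.3]
gripper_width: 0.0407
grasp_force: 0.0
clock: 8.1
ee_pos: [0.5304, 0.3429, 0.0897]
eef_rot: [[-1.0, -0.003, 0.005], [-0.003, 1.0, 0.003], [-0.005, 0.003, -1.0]]
wrist_force: [0.6, 0.1, 0.2]
gripper_width: 0.0412
grasp_force: 0.0
scene 27 [0.02374947 0.02482346 0.03082971]
top 7 [0.02125475 0.02342757 0.02887421]
0.59 0.3259 0.3525 0.0246
0.61 0.2937 0.3529 0.0253
0.63 0.3154 0.3541 0.0244
0.65 0.2922 0.3523 0.0239
0.67 0.3306 0.3507 0.0252
```

```bash
cat > arc.py <<'E'
import sys,numpy as np,subprocess
th,gap=float(sys.argv[1]),float(sys.argv[2]);z=sys.argv[3];t=np.radians(th)
p=np.array([.441,.342])+.205*np.array([np.cos(t),np.sin(t)])+(.026+gap)*np.array([-np.sin(t),np.cos(t)])
subprocess.run(["python3","tgt.py",str(p[0]),str(p[1]),z,str(90+th)])
E
python3 arc.py 0 .012 .07
```

```text
shift [-0.1178  0.038   0.0164] turn [-0.0004 -0.0002  0.0032] t 8.2 F [-0.28  0.04  0.85] at [0.5284 0.3417 0.0865] j [ 0.56  0.51  1.62 -0.    1.01 -1.02]
```

```bash
python3 -m creep '[{"x":-0.06,"y":0.038,"z":0,"wx":0,"wy":0,"wz":0.003,"hand":0},{"x":-0.118,"y":0.038,"z":0.016,"wx":0,"wy":0,"wz":0.003,"hand":0},{"x":-0.118,"y":0.038,"z":0.016,"wx":0,"wy":0,"wz":0.003,"hand":0},{"x":-0.118,"y":0.038,"z":0.016,"wx":0,"wy":0,"wz":0.003,"hand":0}]'; python3 arc.py 0 .012 .027
```

```text
clock: 8.7
ee_pos: [0.6454, 0.3795, 0.0683]
eef_rot: [[-1.0, 0.001, -0.004], [0.001, 1.0, -0.002], [0.004, -0.002, -1.0]]
wrist_force: [-0.3, 0.2, 0.1]
gripper_width: 0.0039
grasp_force: 0.0
shift [-0.0008  0.0006  0.0413] turn [-0.002  -0.0041 -0.0006] t 8.7 F [-0.33  0.24  0.12] at [0.6454 0.3795 0.0683] j [ 0.52  0.7   1.3   0.    1.15 -1.05]
```

```bash
python3 -m creep '[{"x":0,"y":0,"z":0.03,"wx":0,"wy":0,"wz":0,"hand":0},{"x":0,"y":0,"z":0.041,"wx":0,"wy":0,"wz":0,"hand":0},{"x":0,"y":0,"z":0.041,"wx":0,"wy":0,"wz":0,"hand":0}]'; for a in 0 -6 -12 -18 -24 -30; do python3 arc.py $a 0 .027; done
```

```text
clock: 9.07
ee_pos: [0.6452, 0.3801, 0.029]
eef_rot: [[-1.0, -0.0, -0.002], [-0.0, 1.0, -0.001], [0.002, -0.001, -1.0]]
wrist_force: [-0.5, -0.0, 0.4]
gripper_width: 0.0009
grasp_force: 0.0
shift [-0.0008 -0.0121  0.002 ] turn [-0.001  -0.0021  0.0005] t 9.07 F [-0.53 -0.03  0.43] at [0.6452 0.3801 0.029 ] j [ 0.52  0.73  1.34  0.    1.07 -1.05]
shift [-0.0024 -0.0337  0.002 ] turn [-0.0011 -0.002   0.1052] t 9.07 F [-0.53 -0.03  0.43] at [0.6452 0.3801 0.029 ] j [ 0.52  0.73  1.34  0.    1.07 -1.05]
shift [-0.0017 -0.0553  0.0021] turn [-0.0012 -0.002   0.2099] t 9.07 F [-0.53 -0.03  0.43] at [0.6452 0.3801 0.029 ] j [ 0.52  0.73  1.34  0.    1.07 -1.05]
shift [ 0.0012 -0.0767  0.0021] turn [-0.0013 -0.0019  0.3147] t 9.07 F [-0.53 -0.03  0.43] at [0.6452 0.3801 0.029 ] j [ 0.52  0.73  1.34  0.    1.07 -1.05]
shift [ 0.0063 -0.0977  0.0021] turn [-0.0014 -0.0018  0.4194] t 9.07 F [-0.53 -0.03  0.43] at [0.6452 0.3801 0.029 ] j [ 0.52  0.73  1.34  0.    1.07 -1.05]
shift [ 0.0137 -0.1181  0.0022] turn [-0.0015 -0.0018  0.5241] t 9.07 F [-0.53 -0.03  0.43] at [0.6452 0.3801 0.029 ] j [ 0.52  0.73  1.34  0.    1.07 -1.05]
```

```bash
python3 -m creep '[{"x":-0.001,"y":-0.012,"z":0.002,"wx":0,"wy":0,"wz":0,"hand":0},{"x":-0.0015,"y":-0.023,"z":0.002,"wx":0,"wy":0,"wz":0.052,"hand":0},{"x":-0.0024,"y":-0.0337,"z":0.002,"wx":0,"wy":0,"wz":0.105,"hand":0},{"x":-0.002,"y":-0.0445,"z":0.002,"wx":0,"wy":0,"wz":0.157,"hand":0},{"x":-0.0017,"y":-0.0553,"z":0.002,"wx":0,"wy":0,"wz":0.21,"hand":0}]'; for a in -12 -17 -22 -27 -31; do python3 arc.py $a 0 .027|cut -c1-75; done
```

```text
clock: 9.7
ee_pos: [0.6491, 0.3246, 0.0291]
eef_rot: [[-0.978, 0.211, 0.003], [0.211, 0.978, 0.002], [-0.002, 0.002, -1.0]]
wrist_force: [-0.9, 1.4, 0.2]
gripper_width: 0.0006
grasp_force: 0.5
shift [ 0.0022 -0.0002  0.0021] turn [ 0.0021  0.0022 -0.0027] t 9.7 F [-0.
shift [ 0.0007 -0.0182  0.002 ] turn [0.0022 0.0021 0.0845] t 9.7 F [-0.92 
shift [ 0.0007 -0.0362  0.002 ] turn [0.0023 0.002  0.1718] t 9.7 F [-0.92 
shift [ 0.0023 -0.0542  0.0019] turn [0.0024 0.0019 0.2591] t 9.7 F [-0.92 
shift [ 0.0047 -0.0684  0.0019] turn [0.0024 0.0019 0.3289] t 9.7 F [-0.92
```

Contact with the bar (about 1.4 N drag) and it is swinging. I go on to −27°.

```bash
python3 -m creep '[{"x":0.001,"y":-0.011,"z":0.001,"wx":0,"wy":0,"wz":0.05,"hand":0},{"x":0.001,"y":-0.022,"z":0.001,"wx":0,"wy":0,"wz":0.1,"hand":0},{"x":0.001,"y":-0.033,"z":0.001,"wx":0,"wy":0,"wz":0.155,"hand":0},{"x":0.0015,"y":-0.044,"z":0.001,"wx":0,"wy":0,"wz":0.21,"hand":0},{"x":0.0023,"y":-0.0542,"z":0.001,"wx":0,"wy":0,"wz":0.26,"hand":0}]'; for a in -27 -29 -31 -33 -34; do python3 arc.py $a 0 .027|cut -c1-75; done
python3 - <<'E'
from h import *
from plant import arm
d=arm.get_image("top");np.savez("pics/top4.npz",**d)
d=arm.get_image("scene");cv2.imwrite("pics/s4.png",d["image"][150:400,150:450,::-1])
E
```

```text
clock: 10.32
ee_pos: [0.6367, 0.2725, 0.0289]
eef_rot: [[-0.891, 0.455, 0.006], [0.455, 0.891, 0.003], [-0.004, 0.005, -1.0]]
wrist_force: [1.3, 1.5, 2.1]
gripper_width: 0.0004
grasp_force: 1.4
shift [ 0.0009 -0.0009  0.0019] turn [ 0.0049  0.0038 -0.0009] t 10.32 F [1
shift [ 0.0001 -0.0081  0.0018] turn [0.005  0.0038 0.034 ] t 10.32 F [1.34
shift [-0.0004 -0.0153  0.0018] turn [0.005  0.0037 0.0689] t 10.32 F [1.34
shift [-0.0007 -0.0225  0.0018] turn [0.0051 0.0036 0.1038] t 10.32 F [1.34
shift [-0.0007 -0.0261  0.0017] turn [0.0051 0.0035 0.1212] t 10.32 F [1.34
```

View pics/s4.png

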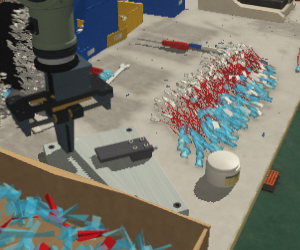

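The scene shows the finger behind the bar, with the bar lying on the plate and heading towards the roof.

```bash
python3 -m creep '[{"x":0,"y":-0.007,"z":0.001,"wx":0,"wy":0,"wz":0.034,"hand":0},{"x":0,"y":-0.013,"z":0.001,"wx":0,"wy":0,"wz":0.06,"hand":0},{"x":-0.0005,"y":-0.018,"z":0.001,"wx":0,"wy":0,"wz":0.085,"hand":0},{"x":-0.0007,"y":-0.022,"z":0.001,"wx":0,"wy":0,"wz":0.105,"hand":0},{"x":-0.0007,"y":-0.024,"z":0.001,"wx":0,"wy":0,"wz":0.115,"hand":0}]'; for a in -34 -36 -40 -44; do python3 arc.py $a 0 .027; done
```

```text
clock: 11.05
ee_pos: [0.6276, 0.2523, 0.0283]
eef_rot: [[-0.834, 0.552, 0.008], [0.552, 0.834, 0.004], [-0.005, 0.008, -1.0]]
wrist_force: [3.8, 2.8, 6.0]
gripper_width: 0.0003
grasp_force: 3.5
shift [-0.0001 -0.004   0.0012] turn [0.0078 0.0048 0.0081] t 11.05 F [3.76 2.77 5.97] at [0.6276 0.2523 0.0283] j [ 0.36  0.63  1.56  0.    0.94 -0.62]
shift [-0.0008 -0.0112  0.0012] turn [0.0079 0.0046 0.043 ] t 11.05 F [3.76 2.77 5.97] at [0.6276 0.2523 0.0283] j [ 0.36  0.63  1.56  0.    0.94 -0.62]
shift [-0.0015 -0.0256  0.0011] turn [0.0081 0.0044 0.1128] t 11.05 F [3.76 2.77 5.97] at [0.6276 0.2523 0.0283] j [ 0.36  0.63  1.56  0.    0.94 -0.62]
shift [-0.0012 -0.04    0.001 ] turn [0.0082 0.0041 0.1826] t 11.05 F [3.76 2.77 5.97] at [0.6276 0.2523 0.0283] j [ 0.36  0.63  1.56  0.    0.94 -0.62]
```

```bash
python3 -m creep '[{"x":0,"y":0,"z":-0.002,"wx":0,"wy":0,"wz":0,"hand":0},{"x":0,"y":0,"z":-0.002,"wx":0,"wy":0,"wz":0,"hand":0}]';python3 -m creep '[{"x":0,"y":0,"z":-0.002,"wx":0,"wy":0,"wz":0,"hand":0},{"x":0,"y":0,"z":-0.002,"wx":0,"wy":0,"wz":0,"hand":0}]'; python3 - <<'E'
from h import *
from plant import arm
for n in("top","scene"):
    d=arm.get_image(n);np.savez(f"pics/{n}5.npz",**d)
a=cv2.resize(np.load("pics/top5.npz")["image"][190:310,140:260,::-1],None,fx=3.3,fy=3.3);b=cv2.resize(d["image"][260:360,190:290,::-1],None,fx=4,fy=4)
cv2.imwrite("pics/c5.png",np.hstack([a[:396],b[:396]]))
E
```

```text
clock: 11.3
ee_pos: [0.6252, 0.251, 0.0283]
eef_rot: [[-0.834, 0.552, 0.002], [0.552, 0.834, 0.001], [-0.001, 0.002, -1.0]]
wrist_force: [2.2, 1.1, 4.0]
gripper_width: 0.0004
grasp_force: 2.1
clock: 11.55
ee_pos: [0.6238, 0.2506, 0.0291]
eef_rot: [[-0.834, 0.552, -0.002], [0.552, 0.834, -0.0], [0.001, -0.001, -1.0]]
wrist_force: [0.3, -0.1, 2.1]
gripper_width: 0.0005
grasp_force: 0.9
```

View pics/c5.png

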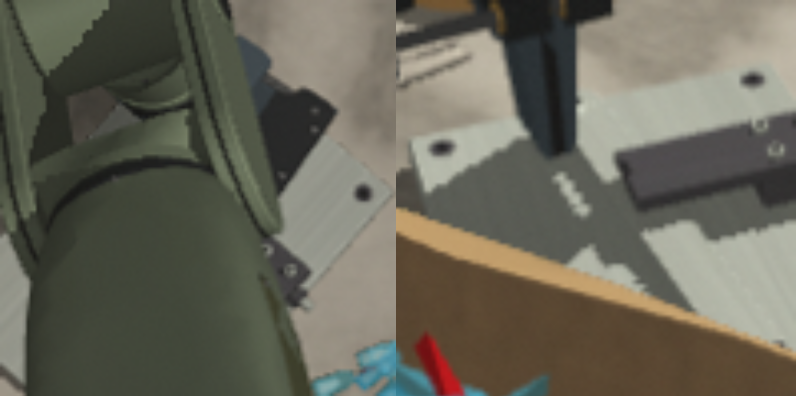

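The finger stands on the camera's side of the bar and shadow blurs the bar's outline, so I'll use the depth map.

```bash
python3 - <<'E'
from h import *
d=dict(np.load("pics/scene5.npz"));P=cloud(d);x,y,z=[P[...,i] for i in range(3)]
e=np.array([.766,-.643]);f=np.array([-.643,-.766])
jy=(x-.441)*e[0]+(y-.342)*e[1];jx=(x-.441)*f[0]+(y-.342)*f[1]
for a in np.arange(.04,.25,.015):
    m=(abs(jy-a)<.004)&(abs(jx)<.12)
    b=m&(z>.021)&(z<.029);
    h=np.array([np.median(z[m&(abs(jx-c)<.004)])*1000 if (m&(abs(jx-c)<.004)).any() else -1 for c in np.arange(-.09,.06,.008)])
    print(round(a,3),h.round(0).astype(int),(jx[b].min().round(4),jx[b].max().round(4)) if b.any() else "")
E
```

```text
0.04 [-1 -1 -1 -1 -1 -1 -1 -1 -1 25 24 25 24 15 15 14 15 15 15] (np.float64(-0.0196), np.float64(0.005))
0.055 [-1 -1 -1 -1 -1 -1 -1 -1 18 24 25 25 19 15 15 15 15 14 15] (np.float64(-0.0215), np.float64(0.0031))
0.07 [-1 -1 -1 -1 -1 -1 -1 -1 18 24 25 25 14 14 15 15 15 15 15] (np.float64(-0.0235), np.float64(0.0015))
0.085 [ -1  -1  -1  -1  -1  -1  15  14  19  25  25  25  15  15  15 434 440 442
 474] (np.float64(-0.0255), np.float64(-0.0015))
0.1 [ -1  -1  -1  -1  15  15  15  14  22  25  24  25 419 430 439  15  15 482
 496] (np.float64(-0.0271), np.float64(-0.0026))
0.115 [ -1  -1  -1  15  14  15  15  15  37 401 406 381  32  33  31  34  27  36
  31] (np.float64(-0.0297), np.float64(0.073))
0.13 [ -1  14  14  14  16 365 383 389  29  38  38  38  26  35  26  27 258 484
  37] (np.float64(-0.0306), np.float64(0.0898))
0.145 [ 14 360 361 372 392  15  15  16  36  38  38  37  36  37  36  36  37  39
  36] (np.float64(-0.0323), np.float64(-0.0248))
0.16 [351 113 111 113 206 244 241 196 117 189 195 197  -1  -1  -1  -1  -1  -1
  -1] (np.float64(-0.0349), np.float64(-0.0234))
0.175 [275 273 257 190 147 149 149 151 208 198 140 138 133 134 115 117 138 136
  -1] (np.float64(-0.0372), np.float64(-0.0121))
0.19 [ 15 246 113  15  43  15  76  24  25 247 208 198  15 141 114 111  15  13
  14] (np.float64(-0.0564), np.float64(-0.0145))
0.205 [ 15 127 102 145  36  15  75  25  24  25 199  14  14  77 103 112  14  13
  13] (np.float64(-0.0578), np.float64(-0.0163))
0.22 [ 15  16 116 141  15  -1  -1  -1  23  24  13  14  13  14 101  15  14  14
  13] (np.float64(-0.026), np.float64(-0.0173))
0.235 [ -1  -1  14  14  14  -1  -1  -1  -1  -1 198 199  -1  13 141 141 141  -1
  -1]
```

```bash
python3 - <<'E'
from h import *
d=dict(np.load("pics/scene5.npz"));P=cloud(d)
for v in range(286,306): print(v,(P[v,224:238,2]*1000).round(0).astype(int))
print(P[296,226:234,:2].round(3).tolist())
E
python3 -m creep '[{"x":0,"y":0,"z":-0.001,"wx":0,"wy":0,"wz":0,"hand":0},{"x":0,"y":0,"z":-0.001,"wx":0,"wy":0,"wz":0,"hand":0}]'; python3 arc.py -33.1 0 .027
```

```text
286 [52 50 51 51 50 50 48 48 48 48 48 25 26 26]
287 [50 50 49 48 47 46 45 46 46 46 44 26 24 25]
288 [49 47 46 48 44 45 44 43 44 42 41 25 25 24]
289 [45 46 44 44 42 40 42 39 41 40 38 25 24 24]
290 [44 44 42 42 40 39 38 37 38 39 36 24 26 23]
291 [41 40 42 39 38 38 36 36 37 36 35 25 25 25]
292 [39 40 39 36 37 36 34 33 34 32 32 26 26 25]
293 [36 36 36 36 33 33 34 32 32 32 31 26 24 24]
294 [31 33 33 31 31 30 31 29 29 27 28 24 24 26]
295 [28 33 30 30 30 29 29 28 28 28 26 26 25 24]
296 [15 29 29 28 28 25 25 24 27 23 20 26 26 25]
297 [15 15 26 27 26 25 24 22 22 22 18 22 25 23]
298 [16 15 24 23 23 21 14 13 14 16 17 21 24 25]
299 [ 15  15  16  21  21  14  15  15  15 514  15  18  21  25]
300 [14 15 14 16 14 16 15 14 15 15 14 15 20 22]
301 [14 15 14 14 15 16 15 14 15 15 14 13 14 19]
302 [16 14 15 15 16 14 14 15 15 14 15 15 16 18]
303 [15 14 15 14 16 14 15 14 15 16 16 15 15 15]
304 [14 15 14 15 15 17 14 15 15 14 14 15 15 14]
305 [15 13 15 15 15 14 15 16 15 16 16 15 16 15]
[[0.614, 0.267], [0.613, 0.265], [0.611, 0.264], [0.612, 0.261], [0.611, 0.259], [0.609, 0.258], [0.606, 0.259], [0.607, 0.254]]
clock: 11.9
ee_pos: [0.6238, 0.2505, 0.03]
eef_rot: [[-0.834, 0.552, -0.002], [0.552, 0.834, -0.001], [0.001, -0.002, -1.0]]
wrist_force: [-0.1, -1.0, -0.3]
gripper_width: 0.0006
grasp_force: 0.0
shift [-0.0019  0.0028  0.003 ] turn [-0.0015 -0.0011 -0.0073] t 11.9 F [-0.08 -0.96 -0.3 ] at [0.6238 0.2505 0.03  ] j [ 0.36  0.63  1.56 -0.    0.96 -0.62]
```

```bash
python3 -m creep '[{"x":0,"y":0.008,"z":-0.001,"wx":0,"wy":0,"wz":0,"hand":0},{"x":0,"y":0.012,"z":0.003,"wx":0,"wy":0,"wz":0,"hand":0},{"x":0,"y":0.012,"z":0.0045,"wx":0,"wy":0,"wz":0,"hand":0},{"x":0,"y":0.012,"z":0.0045,"wx":0,"wy":0,"wz":0,"hand":0}]';  python3 arc.py -33.1 0 .026;  python3 arc.py -36 0 .026
```

```text
clock: 12.4
ee_pos: [0.6308, 0.2608, 0.0255]
eef_rot: [[-0.834, 0.552, -0.001], [0.552, 0.834, -0.0], [0.001, -0.001, -1.0]]
wrist_force: [-0.1, 0.3, 0.9]
gripper_width: -0.0001
grasp_force: 0.0
shift [-0.0017 -0.0096 -0.0005] turn [-0.0008 -0.0006 -0.0072] t 12.4 F [-0.05  0.27  0.87] at [0.6308 0.2608 0.0255] j [ 0.38  0.65  1.54  0.    0.96 -0.61]
shift [-0.0028 -0.02   -0.0004] turn [-0.0008 -0.0006  0.0435] t 12.4 F [-0.05  0.27  0.87] at [0.6308 0.2608 0.0255] j [ 0.38  0.65  1.54  0.    0.96 -0.61]
```

```bash
python3 -m creep '[{"x":-0.001,"y":-0.004,"z":0,"wx":0,"wy":0,"wz":0,"hand":0},{"x":-0.001,"y":-0.008,"z":0,"wx":0,"wy":0,"wz":0,"hand":0},{"x":-0.001,"y":-0.011,"z":0,"wx":0,"wy":0,"wz":0,"hand":0}]'; python3 -m creep '[{"x":0,"y":-0.002,"z":0,"wx":0,"wy":0,"wz":0.01,"hand":0},{"x":0,"y":-0.004,"z":0,"wx":0,"wy":0,"wz":0.015,"hand":0}]'
```

```text
clock: 12.78
ee_pos: [0.6257, 0.2507, 0.0261]
eef_rot: [[-0.834, 0.552, -0.0], [0.552, 0.834, 0.0], [0.0, -0.0, -1.0]]
wrist_force: [-0.1, -0.0, 0.2]
gripper_width: 0.0003
grasp_force: 0.2
clock: 13.02
ee_pos: [0.624, 0.2478, 0.0262]
eef_rot: [[-0.825, 0.565, 0.001], [0.565, 0.825, 0.0], [-0.001, 0.001, -1.0]]
wrist_force: [1.4, 0.6, -0.2]
gripper_width: 0.0008
grasp_force: 0.5
```

```bash
for i in 1; do python3 -m creep '[{"x":0,"y":-0.001,"z":0,"wx":0,"wy":0,"wz":0.005,"hand":0},{"x":0,"y":-0.0025,"z":0,"wx":0,"wy":0,"wz":0.012,"hand":0}]' | grep -E "pos|force"; python3 -m creep '[{"x":0,"y":-0.001,"z":0,"wx":0,"wy":0,"wz":0.005,"hand":0},{"x":0,"y":-0.0025,"z":0,"wx":0,"wy":0,"wz":0.012,"hand":0}]'| grep -E "pos|force"; done; python3 arc.py -38 0 .026
```

```text
ee_pos: [0.6227, 0.2458, 0.0262]
wrist_force: [1.6, -0.1, 0.7]
grasp_force: 0.7
ee_pos: [0.621, 0.2437, 0.0261]
wrist_force: [1.1, 0.4, 1.0]
grasp_force: 0.7
shift [-0.0024 -0.0075  0.0001] turn [0.0006 0.0003 0.0388] t 13.53 F [1.08 0.45 1.02] at [0.621  0.2437 0.0261] j [ 0.36  0.62  1.58  0.    0.94 -0.59]
```

```bash
python3 -m creep '[{"x":0,"y":-0.001,"z":0,"wx":0,"wy":0,"wz":0.005,"hand":0},{"x":0,"y":-0.0025,"z":0,"wx":0,"wy":0,"wz":0.012,"hand":0}]' | grep -E "pos|force"; python3 -m creep '[{"x":0,"y":-0.001,"z":0,"wx":0,"wy":0,"wz":0.005,"hand":0},{"x":0,"y":-0.002,"z":0,"wx":0,"wy":0,"wz":0.01,"hand":0}]'| grep -E "pos|force"
```

```text
ee_pos: [0.6194, 0.2416, 0.026]
wrist_force: [1.5, 0.2, -0.2]
grasp_force: 0.7
ee_pos: [0.6182, 0.24, 0.026]
wrist_force: [2.2, 0.4, -0.2]
grasp_force: 0.7
```

```bash
python3 arc.py -40 0 .026
```

```text
shift [-0.0032 -0.0099  0.    ] turn [0.0001 0.     0.0518] t 14.03 F [ 2.25  0.39 -0.16] at [0.6182 0.24   0.026 ] j [ 0.35  0.62  1.59  0.    0.93 -0.57]
```

```bash
python3 -m creep '[{"x":0,"y":-0.001,"z":0,"wx":0,"wy":0,"wz":0.005,"hand":0},{"x":0,"y":-0.002,"z":0,"wx":0,"wy":0,"wz":0.01,"hand":0}]' | grep -E "pos|force"; python3 -m creep '[{"x":0,"y":-0.001,"z":0,"wx":0,"wy":0,"wz":0.005,"hand":0},{"x":0,"y":-0.002,"z":0,"wx":0,"wy":0,"wz":0.01,"hand":0}]'| grep -E "pos|force"
```

```text
ee_pos: [0.6169, 0.2384, 0.026]
wrist_force: [3.0, 0.4, 0.7]
grasp_force: 0.7
ee_pos: [0.6156, 0.2368, 0.026]
wrist_force: [1.9, -0.1, -0.1]
grasp_force: 0.6
```

```bash
python3 -m creep '[{"x":0,"y":-0.001,"z":0,"wx":0,"wy":0,"wz":0.005,"hand":0},{"x":0,"y":-0.002,"z":0,"wx":0,"wy":0,"wz":0.01,"hand":0}]' | grep -E "pos|force"
```

```text
ee_pos: [0.6144, 0.2352, 0.026]
wrist_force: [1.5, 0.3, 0.6]
grasp_force: 0.6
```

```bash
python3 -m creep '[{"x":0,"y":-0.001,"z":0,"wx":0,"wy":0,"wz":0.005,"hand":0},{"x":0,"y":-0.002,"z":0,"wx":0,"wy":0,"wz":0.01,"hand":0}]' | grep -E "pos|force"; python3 -m creep '[{"x":0,"y":-0.001,"z":0,"wx":0,"wy":0,"wz":0.005,"hand":0},{"x":0,"y":-0.002,"z":0,"wx":0,"wy":0,"wz":0.01,"hand":0}]'| grep -E "pos|force"; python3 arc.py -40 0 .026
```

```text
ee_pos: [0.6137, 0.2341, 0.0261]
wrist_force: [3.0, 2.4, -1.0]
grasp_force: 1.8
ee_pos: [0.6136, 0.2336, 0.0264]
wrist_force: [4.8, 6.1, -2.8]
grasp_force: 3.7
shift [-0.0032 -0.0019  0.0003] turn [0.0048 0.0011 0.0014] t 15.28 F [ 4.77  6.14 -2.75] at [0.6136 0.2336 0.0264] j [ 0.35  0.61  1.61  0.    0.92 -0.53]
```

Stop met: about 7.8 N at the finger, about 10 N at the stop. I hold here for half a second.

```bash
python3 -m creep '[{"x":0,"y":0,"z":0,"wx":0,"wy":0,"wz":0,"hand":0},{"x":0,"y":0,"z":0,"wx":0,"wy":0,"wz":0,"hand":0},{"x":0,"y":0,"z":0,"wx":0,"wy":0,"wz":0,"hand":0}]' | grep -E "pos|force"; python3 -m creep '[{"x":0,"y":0,"z":0,"wx":0,"wy":0,"wz":0,"hand":0},{"x":0,"y":0,"z":0,"wx":0,"wy":0,"wz":0,"hand":0}]'| grep -E "pos|force"
```

```text
ee_pos: [0.6136, 0.2337, 0.0264]
wrist_force: [4.4, 4.4, -1.8]
grasp_force: 3.3
ee_pos: [0.6136, 0.2337, 0.0264]
wrist_force: [4.7, 4.4, -1.5]
grasp_force: 3.3
```

```bash
python3 -m creep '[{"x":0,"y":0.002,"z":0,"wx":0,"wy":0,"wz":0,"hand":0},{"x":0,"y":0.005,"z":0,"wx":0,"wy":0,"wz":0,"hand":0},{"x":0,"y":0.02,"z":0,"wx":0,"wy":0,"wz":0,"hand":0},{"x":0,"y":0.02,"z":-0.05,"wx":0,"wy":0,"wz":0,"hand":0},{"x":0,"y":0.02,"z":-0.1,"wx":0,"wy":0,"wz":0,"hand":0}]' | grep -E "pos|force"; python3 -m creep '[{"x":0,"y":0,"z":-0.03,"wx":0,"wy":0,"wz":0,"hand":0},{"x":0,"y":0,"z":-0.03,"wx":0,"wy":0,"wz":0,"hand":0}]'| grep -E "pos|force"
python3 - <<'E'
from h import *
from plant import arm
d=arm.get_image("scene");P=cloud(d);x,y,z=[P[...,i] for i in range(3)]
e=np.array([.766,-.643]);f=np.array([-.643,-.766])
jy=(x-.441)*e[0]+(y-.342)*e[1];jx=(x-.441)*f[0]+(y-.342)*f[1]
for a in list(np.arange(.04,.11,.015))+[.17,.19,.21]:
    b=(abs(jy-a)<.004)&(abs(jx)<.06)&(z>.021)&(z<.029);print(round(a,3),jx[b].min().round(4),jx[b].max().round(4),np.median(z[b]).round(4))
E
```

```text
ee_pos: [0.6244, 0.2479, 0.1263]
wrist_force: [1.0, -0.2, -0.5]
grasp_force: 0.0
ee_pos: [0.6263, 0.2484, 0.1589]
wrist_force: [0.2, -0.3, -0.8]
grasp_force: 0.0
0.04 -0.0149 0.0086 0.0249
0.055 -0.0159 0.0091 0.0244
0.07 -0.0165 0.0084 0.0244
0.085 -0.0167 0.0077 0.0248
0.1 -0.0165 0.0075 0.0246
0.17 -0.0169 0.0053 0.025
0.19 -0.0182 0.0045 0.0239
0.21 -0.0196 0.0048 0.0232
```

```bash
python3 -c "
from plant import arm
print(arm.close_job())"
```

```text
the job is handed in; nothing more can be done
None
```

The bar's eye is on the pivot pin and the bar lies flat on the plate, resting where it met the stop; it was held there for about 0.6 s at an estimated 8–10 N, then released, and the job is handed in (no verdict came back).

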